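Master the groove comparator on its setting block

ROBOT

A 6-joint arm with a two-finger parallel gripper is mounted at the origin on the work surface. World frame = base frame: x ahead of the robot, y to its left, z up, the work surface at z = 0. Lengths are in m, angles in rad, forces in N, time in s.
With the tool pointing down it reaches from about 0.3 to 0.875 m from the base axis. Payload 6.4 kg.
Tool frame: the origin (TCP) lies on the centre line of the jaws, within the pads' length; the fingertips stand 8 mm ahead of it and the grasp point (between the pads) lies 11 mm behind it; z points along the fingers, y is the line along which they close (so a half turn about z gives the same grasp; the last joint's range is limited). The gripper opens to 85 mm and grips with 20 to 120 N. Pads are 22 mm wide; open, the fingers measure 114 mm over their backs; the gripper's body (76 mm by 85 mm) begins 54 mm behind the grasp point. The pads swing forward as they close: fully open they stand 13 mm farther back than shut.
Start: joints at [1.102, 0.181, 1.607, -0, 1.354, -0.206], TCP at [0.149, 0.555, 0.239] pointing down, gripper open.
Joint ranges: [-2.99, 2.99], [-0.89, 2.07], [0.3, 2.58], [-1.14, 4.28], [0, 2.63], [-3.12, 3.12]. Speed limits (rad/s): [2.57, 2.57, 3.01, 3.14, 3.14, 3.14].

INTERFACE

Orientations are given as a unit quaternion [w, x, y, z].
In Python, from bench import ctrl gives the robot as it stands.
- The arm moves only by the shell command python3 -m handwheel 'ROWS' [OPENING]. ROWS is JSON, a list that holds one entry, the list of rows, each a list of 4 numbers: the shift along the tool's x, y, z each as a share of 20 cm, from -1 to 1, then the turn about the tool's z as a share of 1.5 rad, from -1 to 1. In form: [[[x, y, z, twist], ...]]. A call has 1 to 10 rows; each row is the pose to reach, as a shift and turn from the pose commanded when the call began, along the tool's axes at that moment; what a row does not reach only later rows make up. A row lasts 1/8 s, in which the tool goes at most 62.5 mm and 10.7 degrees, less where a joint would pass 70% of its speed; a pose out of reach is approached as far as the arm can. A call with a number of a shift or a turn outside -1 to 1 is refused whole. A call with a gripper value outside its range is refused whole. OPENING is the finger opening in mm, from 0 to 85.4, set as the call begins (- or left out, the last holds). The fingers move at their own pace and stop on an object; the grip force is fixed at half the most. Time passes only in rows, so rows that repeat a pose let the fingers close. It gives the time, the measured TCP pose, the force, the opening and the grip force at its end, in the units of the state.
- ctrl.get_obs(): the state, without advancing time (a new reading comes with each control period).
- ctrl.camera(name): name is "side" or "top"; returns a dict with "color" (420x560x3 uint8, red, green, blue), "range_z" (420x560 float32, m along the optical axis (not along the pixel's ray), 0 where there is no reading), "K" (3x3 intrinsics, pixels), "pose" (4x4, takes a point from camera to world coordinates). Camera axes: x right, y down, z forward; pixel columns grow to the right and rows downward; lengths in m; the calibration is good to about 2 mm. A picture is of the moment at which its call begins.
- ctrl.hand_in(): hands the job in; it is judged then, once.
The state is a dict: "time_s": time; "q": joint angles; "dq": joint speeds; "joint_efforts": joint torques, N m; "eef_pos": TCP position; "eef_rot": TCP orientation; "wrist_force": force on the tool from outside, world axes, zero at the start; "torque": the same for the moment, N m; "opening": opening from 0.0 (shut) to 1.0 (fully open); "grasp_force": force on a finger pad.
Only numpy, scipy, OpenCV 4.12 (cv2) and the standard library are available. Lean on these libraries where they do the work, as an engineer would, in place of code of your own. Each camera call takes 0.05 s, during which the arm holds its last target. There are 200 camera calls.

TASK

Set the yellow setting block fully down into the pocket of the comparator stand, upright and with its round steel land under the gauge foot, and let go of it while the gauge head is still up. Then lower the gauge head by its black knob until the sprung foot stands on the land and is pushed in so that the collar's lower edge lies within the green band on the foot's stem, never bottoming the foot, and let go. Leave the shim pack and the gland where they are.

Things in the scene. Friction and masses are not known exactly. Their poses are not given: they have to be found in the camera images.
- block: Yellow plastic setting block, 100 (its x) by 50 (its y) by 45 mm high, about 0.3 kg, right way up on the plate. Origin: centre of its underside; z up. A round steel land, 32 mm across, 3 mm high, stands on its top 20 mm from the centre towards its +x end, which at the start points left and away from the robot. It lies right of the stand; block, shims and gland swap places.
- land (a point): Centre of the top face of the block's steel land: 20 mm along the block's +x and 48 mm above its underside. Axes as the block's.
- stand: Comparator stand, fixed to the plate at a new place and yaw each time. Origin on the plate under the pocket's centre, same axes. Grey base from x = -75 to 140 mm, 60 mm to each side. Column 28 mm in diameter, 290 mm tall, at x = 98 mm. The blue head overhangs the pocket from x = -43 mm (dial) to the column, 60 mm wide, its underside 175 mm above the plate when fully up.
- pocket (a point): Centre of the stand's pocket floor, 12 mm above the plate. x points to the column (roughly to the robot's left), z up. The pocket is 106 mm (x) by 56 mm (y) inside, with a lip 7 mm high and 8 mm thick all round. The gauge head above leaves no room for a gripper pointing straight down; one leaning back 35 to 45 degrees, fingers pointing down and along +x, can place the block.
- knob (a point): Centre of the black knob on top of the gauge head, 36 mm (x) by 24 mm (y) by 45 mm high, axes as the pocket's; 5 mm along the pocket's -x from its centre, 242.5 mm above the plate when the head is fully up. The head's flat top is 22.5 mm below this point. Take it from above.
- foot_tip (a point): Centre of the flat underside of the gauge foot, a steel button 24 mm across; 20 mm along the pocket's +x, 105 mm above the plate when the head is fully up and the foot hangs free.
- collar (a point): Centre of the lower edge of the dark collar, 20 mm in diameter, under the gauge head, from which the foot's stem hangs; 40 mm above the foot tip when the foot hangs free. With the foot free the green band on the stem begins 3 mm and ends 10 mm below this edge.
- head (a joint): Lowering of the gauge head down the column, m: 0 fully up, 0.07 lowest. It stays where it is left (friction); about 4 N of push lowers it and 10 N lifts it. It starts between 0 and 0.01. With the block seated the foot meets the land at 0.045.
- foot (a joint): How far the sprung foot is pushed up into the collar, m: 0 hanging free, 0.014 bottomed. Within the green band from 0.003 to 0.010. Spring about 1 N at first, 150 N/m.
- shims: Brass shim pack, 90 by 55 by 20 mm, 0.7 kg; a bystander. Origin: centre of its underside.
- gland: Black rubber O-ring gland, a ring 80 mm across, 48 mm bore, 28 mm high; a bystander. Origin: centre of its underside.
Things that resemble listed ones, but are neither listed nor needed, are in the scene too. Of the things that look like the block, take the one that is farthest from the robot's base at the start.

How it is judged:
By the outcome, as a careful person would: the job done as asked, in the order asked, and still so for the second after the job is handed in, with the robot touching nothing.
It also fails if it takes over 61 s, if anything falls off the work surface, if the arm or the gripper's body presses on something with over 40 N, if the wrist force passes 120 N, or if a joint passes its speed limit or range.

## Working session

There is one attempt and no reset: what is moved stays moved. The work goes in short steps, Python scripts to look and compute and a shell command to move; the robot and the scene stay as the last step left them, time stands still between calls to the robot, and variables do not carry over. Pictures are saved under pics/ and viewed, at most 10 in all, crops included, and the job is handed in when it is done.

```bash
ls; mkdir -p pics
cat > h.py <<'E'
import numpy as np, cv2
from bench import ctrl
from scipy.spatial.transform import Rotation as R
def shot(n):
    c=ctrl.camera(n); np.savez(f'/tmp/{n}.npz',**c); return c
def load(n): return dict(np.load(f'/tmp/{n}.npz'))
def cloud(c):
    K=c['K'];z=c['range_z'];v,u=np.mgrid[:z.shape[0],:z.shape[1]]
    P=np.stack([(u-K[0,2])/K[0,0]*z,(v-K[1,2])/K[1,1]*z,z],-1)
    return P@c['pose'][:3,:3].T+c['pose'][:3,3]
E
python3 - <<'E'
from h import *
for n in('top','side'):
    c=shot(n); cv2.imwrite(f'pics/{n}0.png',cv2.resize(c['color'][...,::-1],(784,588)))
    print(c['K'],c['pose'])
print(ctrl.get_obs())
E
```

```text
pics
[[398.14034451   0.         277.40662344]
 [  0.         398.14034451 215.24872111]
 [  0.           0.           1.        ]] [[-0.00418154 -0.99379049  0.11118894  0.32298972]
 [-0.99930624  0.00826765  0.03631357 -0.07933013]
 [-0.03700735 -0.11095996 -0.99313561  1.03255552]
 [ 0.          0.          0.          1.        ]]
[[417.50252873   0.         276.64099998]
 [  0.         417.50252873 211.50010123]
 [  0.           0.           1.        ]] [[ 0.85297919 -0.39540901  0.34070254  0.07229871]
 [-0.52192409 -0.64033142  0.56353431 -0.64065985]
 [-0.004664   -0.6585039  -0.75256286  0.96167114]
 [ 0.          0.          0.          1.        ]]
{'time_s': 0.1, 'q': array([ 1.10168756e+00,  1.81479922e-01,  1.60790424e+00,  4.23961364e-07,
        1.35379448e+00, -2.06273000e-01]), 'dq': array([ 3.76430518e-04, -3.70610012e-05, -2.05669444e-03, -7.81024387e-04,
        2.95537828e-04, -1.24935624e-03]), 'joint_efforts': array([-3.48931917e-04, -4.45881772e+01, -3.52237308e+01, -3.19380415e-04,
        4.12851557e-03,  2.42316997e-05]), 'eef_pos': array([0.14914217, 0.55482286, 0.23846864]), 'eef_rot': array([-2.62921607e-04,  1.31039937e-01,  9.91376773e-01, -7.48139037e-04]), 'wrist_force': array([0.70787488, 0.51322729, 0.28980873]), 'torque': array([-0.01854808,  0.00917861,  0.01614445]), 'grasp_force': 0.0, 'opening': 0.9977632217781977}
```

View pics/top0.png

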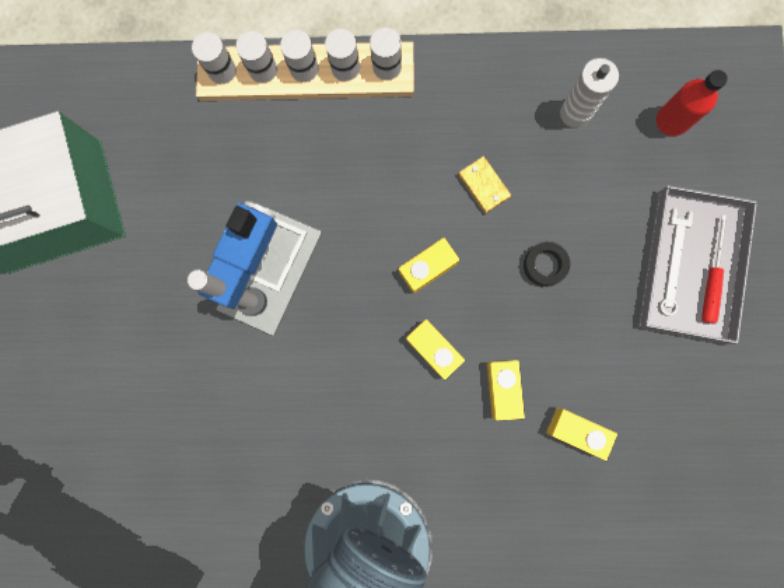

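View pics/side0.png

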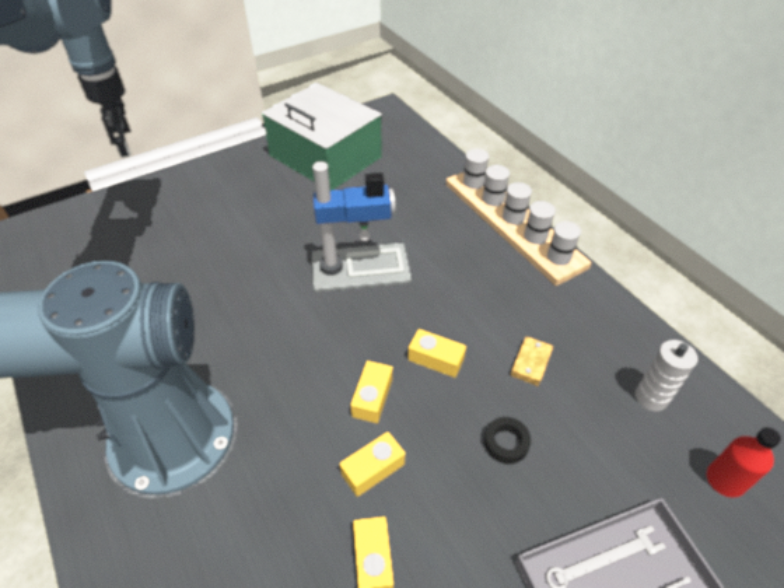

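Top view: stand at about (270,260) with its column at (250,300). Five yellow blocks, the farthest at (429,265), with its land at (420,270) towards the left. Shims are at (485,185) and the gland at (547,264). Next I'll measure these.

Run:
```python
from h import *
for n in('top','side'):
    c=load(n);P=cloud(c);hsv=cv2.cvtColor(c['color'],cv2.COLOR_RGB2HSV)
    ye=((hsv[...,0]>24)&(hsv[...,0]<34)&(hsv[...,1]>150)&(P[...,2]>.035)&(P[...,2]<.055)).astype(np.uint8)
    ye=cv2.morphologyEx(ye,cv2.MORPH_CLOSE,np.ones((3,3)))
    N,L,S,_=cv2.connectedComponentsWithStats(ye)
    for i in range(1,N):
        if S[i,4]<100: continue
        cs,_=cv2.findContours((L==i).astype(np.uint8),0,1)
        m=np.zeros_like(ye);cv2.drawContours(m,cs,-1,1,-1);m=m>0
        Q=P[m]; Q=Q[(Q[:,2]>.038)]
        r=cv2.minAreaRect(Q[:,:2].astype(np.float32)*1000)
        w=m&(hsv[...,1]<90)&(P[...,2]>.03); 
        print(n,i,S[i,4],np.round(r,1) if 0 else r,'z',np.median(Q[:,2]),'dist',np.hypot(*r[0]),'land',P[w].mean(0) if w.any() else None, w.sum())
    # head blue, knob, pocket floor
    bl=(hsv[...,0]>100)&(hsv[...,0]<125)&(hsv[...,1]>150)
    ar=(np.abs(P[...,0]-.48)<.16)&(np.abs(P[...,1]-.17)<.2)
    b=P[bl&ar]; zt=np.percentile(b[:,2],[5,50,95]);print('head',zt)
    t=b[np.abs(b[:,2]-.215)<.012]; print('headtop',len(t),t.mean(0),cv2.minAreaRect(t[:,:2].astype(np.float32)*1000))
    k=P[ar&(P[...,2]>.235)&(c['color'].max(-1)<60)];print('knob',len(k),np.median(k,0),cv2.minAreaRect(k[:,:2].astype(np.float32)*1000))
    k=P[ar&(P[...,2]>.27)];print('col',len(k),k.mean(0))
    # base plane z~0.012..0.019
    g=P[ar&(P[...,2]>.006)&(P[...,2]<.03)&(hsv[...,1]<60)&(c['color'].max(-1)>90)]
    print('base',len(g),cv2.minAreaRect(g[:,:2].astype(np.float32)*1000), np.percentile(g[:,2],[5,50,95]))
    cv2.imwrite(f'pics/{n}1.png',cv2.resize(c['color'][125:265,120:240,::-1] if n=='top' else c['color'][100:220,200:320,::-1],None,fx=4,fy=4,interpolation=2))
```

```text
head [0.19953899 0.20994591 0.21242432]
headtop 1206 [0.48815276 0.1801738  0.20999492] ((488.991455078125, 185.01046752929688), (58.552310943603516, 151.2764892578125), 66.67601013183594)
knob 237 [0.52990449 0.16396063 0.25441567] ((531.0245971679688, 166.97637939453125), (23.824453353881836, 34.56943893432617), 67.60918426513672)
col 209 [0.43737388 0.20723994 0.28698508]
base 2424 ((453.5351257324219, 102.4158935546875), (303.3251037597656, 233.62808227539062), 66.57706451416016) [0.00851049 0.01188576 0.01965995]
head [0.17789635 0.20713579 0.21312966]
headtop 509 [0.48752881 0.17468932 0.21030053] ((487.5846862792969, 183.96954345703125), (55.66347885131836, 144.82484436035156), 63.99629211425781)
knob 109 [0.52849573 0.16083853 0.25273555] ((529.4415283203125, 164.92120361328125), (23.009977340698242, 32.75704574584961), 66.57524108886719)
col 109 [0.43578193 0.20539979 0.28470202]
base 1705 ((480.57830810546875, 181.69589233398438), (366.8877258300781, 302.7827453613281), 87.78223419189453) [0.00883972 0.01319624 0.02098315]
```

View pics/top1.png

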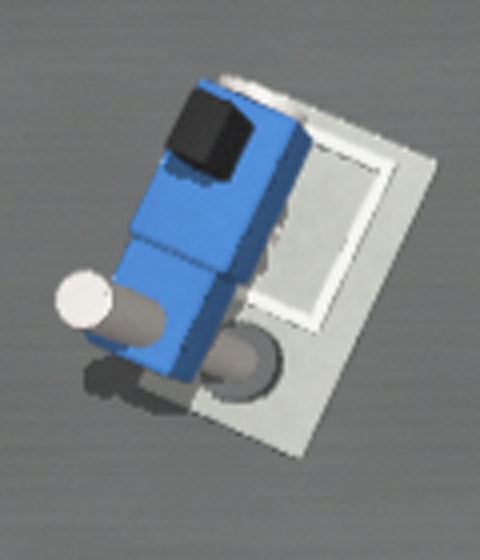

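View pics/side1.png

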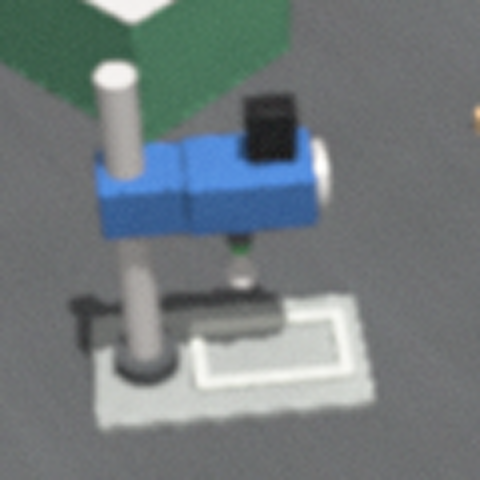

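```bash
cat >> h.py <<'E'
def ray(c,u,v,z):
    d=c['pose'][:3,:3]@np.linalg.solve(c['K'],[u,v,1.]);o=c['pose'][:3,3];return (o+d*(z-o[2])/d[2])[:2]
E
python3 - <<'E'
from h import *
T=load('top');S=load('side')
t=lambda x,y,z:ray(T,120+(x+.5)/4-.5,125+(y+.5)/4-.5,z)
s=lambda x,y,z:ray(S,200+(x+.5)/4-.5,100+(y+.5)/4-.5,z)
A=[((-75,60),t(437,160,.012)),((140,60),t(300,457,.012)),((-61,36),t(397,163,.019)),((61,36),t(320,331,.019))]
B=[((-75,60),s(375,398,.012)),((140,60),s(98,428,.012)),((-75,-60),s(355,296,.012)),((-61,36),s(350,374,.019)),((61,36),s(200,388,.019))]
for M in(A,B):
    a=np.array([m[0] for m in M])/1000.;b=np.array([m[1] for m in M])
    ac=a-a.mean(0);bc=b-b.mean(0)
    th=np.arctan2((ac[:,0]*bc[:,1]-ac[:,1]*bc[:,0]).sum(),(ac*bc).sum())
    Rm=np.array([[np.cos(th),-np.sin(th)],[np.sin(th),np.cos(th)]]);o=b.mean(0)-Rm@a.mean(0)
    print('stand',o.round(4),np.degrees(th),'res mm',((a@Rm.T+o-b)*1000).round(1).tolist())
for n,c in(('top',T),('side',S)):
    P=cloud(c);hsv=cv2.cvtColor(c['color'],cv2.COLOR_RGB2HSV)
    ye=((hsv[...,0]>20)&(hsv[...,0]<36)&(hsv[...,1]>120)&(P[...,2]>.008)).astype(np.uint8)
    N,L,St,_=cv2.connectedComponentsWithStats(ye)
    for i in range(1,N):
        if St[i,4]<150: continue
        cs,_=cv2.findContours((L==i).astype(np.uint8),0,1)
        m=np.zeros_like(ye);cv2.drawContours(m,cs,-1,1,-1);m=m>0
        Q=P[m]
        top=Q[Q[:,2]>np.percentile(Q[:,2],60)-.008]
        r=cv2.minAreaRect(top[:,:2].astype(np.float32)*1000)
        w=m&(hsv[...,1]<80)
        print(n,St[i,4],np.round(r[0],1),np.round(r[1],1),round(r[2],1),'z',np.percentile(Q[:,2],[20,60,90]).round(4),'d',round(np.hypot(*r[0])),'land',P[w].mean(0).round(4) if w.any() else None,w.sum(), P[w][:,:2].ptp(0) if 0 else '')
c=T
cv2.imwrite('pics/blk.png',np.hstack([cv2.resize(T['color'][160:220,275:335,::-1],None,fx=6,fy=6,interpolation=2),cv2.resize(S['color'][225:285,282:342,::-1],None,fx=6,fy=6,interpolation=2)]))
E
```

```text
stand [0.5289 0.1688] 155.77093829469894 res mm [[0.4, -1.9], [-1.0, -0.7], [0.8, 0.6], [-0.2, 1.9]]
stand [0.5283 0.1697] 155.79660943212386 res mm [[-0.9, -2.5], [0.0, 0.7], [0.1, 2.5], [2.6, -1.2], [-1.9, 0.4]]
top 701 [445.9 -88.9] [ 89.8 229.7] 64.2 z [0.0429 0.0454 0.0478] d 455 land [ 0.4908 -0.0991  0.0474] 128 
top 667 [ 340.  -115.2] [99.  75.8] 42.5 z [0.0434 0.0457 0.0484] d 359 land [ 0.3343 -0.1377  0.0549] 143 
top 760 [ 275.5 -178. ] [ 99.  195.3] 1.2 z [0.0429 0.0455 0.048 ] d 328 land [ 0.2968 -0.2472  0.0477] 151 
top 795 [ 200.8 -378.2] [100.5  49.8] 65.4 z [0.0431 0.0456 0.048 ] d 428 land [ 0.1928 -0.3969  0.0477] 158 
side 714 [ 280.2 -346.4] [712.6 106.3] 46.3 z [0.0252 0.0448 0.0473] d 446 land None 0 
side 693 [ 209.8 -350.1] [639.   70.7] 58.4 z [0.0373 0.0459 0.0487] d 408 land [ 0.3326 -0.1415  0.0559] 124 
side 936 [ 166.6 -409.9] [487.5 104.5] 55.7 z [0.036  0.0459 0.0485] d 443 land [ 0.2941 -0.2514  0.0607] 149 
side 912 [ 150.4 -487.8] [343.1  49.9] 65.3 z [0.0444 0.0465 0.0487] d 510 land [ 0.1925 -0.3972  0.0526] 212
```

View pics/blk.png

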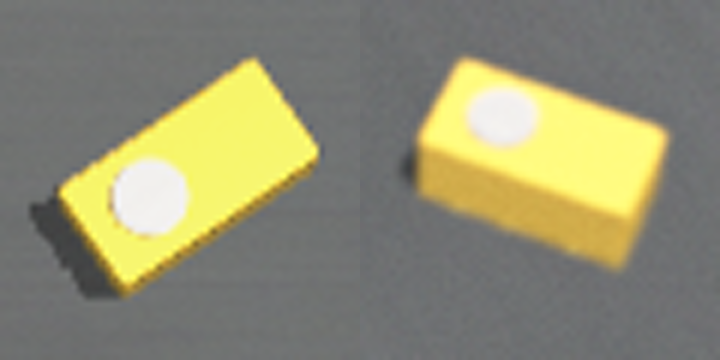

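Stand: (0.5286, 0.1692), yaw 155.8°, from both cameras. The crop shows the block's land at its left end. I'll fit the block from its top corners and add a helper that turns a target pose into row units.

```bash
cat >> h.py <<'E'
SO=np.array([.5286,.1692]);SY=np.radians(155.8)
def sw(x,y):
    c,s=np.cos(SY),np.sin(SY);return SO+np.array([c*x-s*y,s*x+c*y])
def fit(M):
    a=np.array([m[0] for m in M])/1000.;b=np.array([m[1] for m in M])
    ac=a-a.mean(0);bc=b-b.mean(0)
    th=np.arctan2((ac[:,0]*bc[:,1]-ac[:,1]*bc[:,0]).sum(),(ac*bc).sum())
    Rm=np.array([[np.cos(th),-np.sin(th)],[np.sin(th),np.cos(th)]]);o=b.mean(0)-Rm@a.mean(0)
    return o,np.degrees(th),((a@Rm.T+o-b)*1000).round(1).tolist()
def go(xy,z,az=None,frm=None):
    "shares for handwheel to get to TCP (xy,z), tool-y azimuth az deg (mod 180)"
    o=ctrl.get_obs();r=R.from_quat(np.roll(o['eef_rot'],-1));p=o['eef_pos'] if frm is None else frm
    d=r.inv().apply(np.array([*xy,z])-p)/.2
    y=r.as_matrix()[:,1];a0=np.degrees(np.arctan2(y[1],y[0]))
    t=0 if az is None else -((az-a0+90)%180-90)
    print('shift',d.round(3),'twist',round(np.radians(t)/1.5,3),'| az now',round(a0,1),'p',o['eef_pos'].round(4),'F',o['wrist_force'].round(1),'t',o['time_s'],'open',round(o['opening'],3))
E
python3 - <<'E'
from h import *
T=load('top');S=load('side')
t=lambda x,y,z:ray(T,275+(x+.5)/6-.5,160+(y+.5)/6-.5,z)
s=lambda x,y,z:ray(S,282+(x-360+.5)/6-.5,225+(y+.5)/6-.5,z)
A=[((50,-25),t(60,190,.045)),((-50,-25),t(250,60,.045)),((-50,25),t(317,152,.045)),((50,25),t(125,291,.045)),((20,0),t(150,197,.048))]
B=[((50,-25),s(465,58,.045)),((-50,-25),s(668,132,.045)),((-50,25),s(630,215,.045)),((50,25),s(420,138,.045)),((20,0),s(502,117,.048))]
os=[]
for M in(A,B):
    o,th,r=fit(M);print(o,th,r);os.append((*o,th))
o=np.mean(os,0);a=np.radians(o[2]);g=o[:2]-.042*np.array([np.cos(a),np.sin(a)])
print('block',o,'grasp',g)
go(g,.12,o[2]+90)
E
python3 -m handwheel --help 2>&1 | head -20
```

```text
[ 0.50088485 -0.11521362] 124.56358343407746 [[-1.0, 1.7], [1.3, -0.5], [-0.4, -1.6], [0.7, 0.1], [-0.7, 0.3]]
[ 0.50267849 -0.11451783] 123.53562404440294 [[-0.6, -0.2], [-0.1, 0.1], [-0.5, 0.2], [0.3, -0.2], [0.9, 0.0]]
block [ 5.01781670e-01 -1.14865727e-01  1.24049604e+02] grasp [ 0.52529791 -0.14966496]
shift [-2.732 -2.912  0.596] twist 0.476 | az now 74.9 p [0.1491 0.5548 0.2385] F [0.7 0.5 0.3] t 0.1 open 0.998
invalid input: not JSON, or not a number
```

```bash
python3 -m handwheel '[[[0,0,-0.8,0],[0,0,-0.8,0],[0,0,-0.8,0],[-1,-1,-0.8,0],[-1,-1,-0.8,0],[-1,-1,-0.8,0],[-1,-1,-0.8,0],[-1,-1,-0.8,0]]]' 85 && python3 -m handwheel '[[[-1,-1,0,0],[-1,-1,0,0],[-1,-1,0,0],[-1,-1,0,0],[-1,-1,0,0],[-1,-1,0,0]]]'; python3 -c "
from h import *
go([.5253,-.1497],.12,34)"
```

```text
time_s: 1.1
eef_pos: [0.2913, 0.3079, 0.399]
eef_rot: [0.0, 0.132, 0.991, -0.0]
wrist_force: [-0.0, 0.3, 0.5]
opening: 0.997
grasp_force: 0.0
time_s: 1.85
eef_pos: [0.4322, 0.0632, 0.3985]
eef_rot: [-0.001, 0.133, 0.991, -0.0]
wrist_force: [0.6, 0.1, -0.3]
opening: 0.998
grasp_force: 0.0
shift [-0.732 -0.904  1.392] twist 0.474 | az now 74.7 p [0.4322 0.0632 0.3985] F [ 0.6  0.1 -0.3] t 1.85 open 0.998
```

```bash
python3 -m handwheel '[[[-0.73,-0.90,0,0.474],[-0.73,-0.90,0,0.474],[-0.73,-0.90,0,0.474],[-0.73,-0.90,0,0.474],[-0.73,-0.90,0.9,0.474],[-0.73,-0.90,0.9,0.474],[-0.73,-0.90,0.9,0.474],[-0.73,-0.90,0.9,0.474]]]'; python3 -c "
from h import *
go([.5253,-.1497],.018,34)"
```

```text
time_s: 2.85
eef_pos: [0.5229, -0.1438, 0.2148]
eef_rot: [-0.005, 0.467, 0.884, 0.0]
wrist_force: [0.6, -0.1, 1.2]
opening: 0.996
grasp_force: 0.0
shift [-0.04  -0.002  0.984] twist 0.003 | az now 34.3 p [ 0.5229 -0.1438  0.2148] F [ 0.6 -0.1  1.2] t 2.85 open 0.996
```

```bash
python3 -m handwheel '[[[-0.02,0,0.4,0],[-0.02,0,0.4,0],[-0.02,0,0.7,0],[-0.02,0,0.7,0]]]'; python3 -c "
from h import *
go([.5253,-.1497],.019,34)
c=shot('side');u=c['color'][200:320,230:390,::-1];cv2.imwrite('pics/g1.png',cv2.resize(u,None,fx=5,fy=5,interpolation=2))"
```

```text
time_s: 3.35
eef_pos: [0.5263, -0.1485, 0.0775]
eef_rot: [-0.004, 0.468, 0.884, 0.0]
wrist_force: [-0.5, 0.4, -0.1]
opening: 0.996
grasp_force: 0.0
shift [-0.004 -0.006  0.292] twist 0.003 | az now 34.2 p [ 0.5263 -0.1485  0.0775] F [-0.5  0.4 -0.1] t 3.35 open 0.996
```

View pics/g1.png

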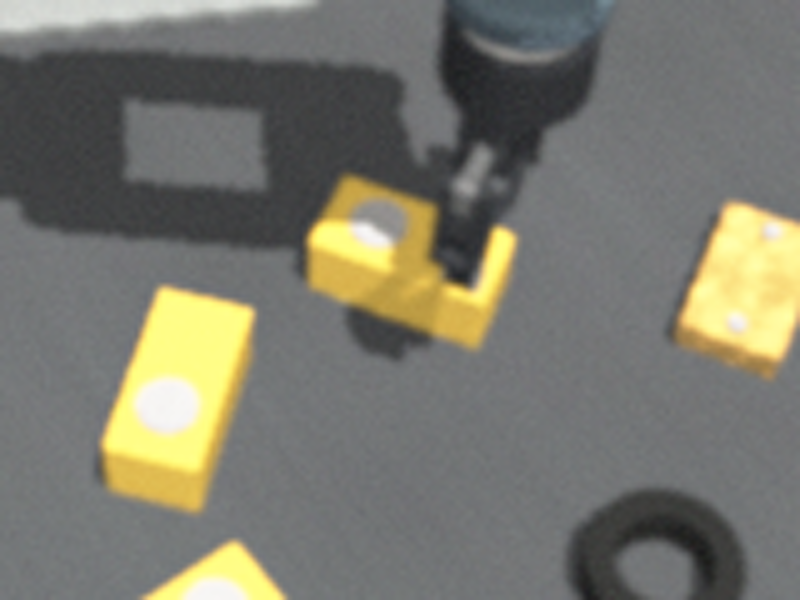

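The hand straddles the block's -x end, about (470,250) in the crop, clear of its neighbours. Descending and gripping.

```bash
python3 -m handwheel '[[[-0.004,-0.006,0.29,0],[-0.004,-0.006,0.29,0],[-0.004,-0.006,0.29,0]]]' && python3 -m handwheel '[[[0,0,0,0],[0,0,0,0],[0,0,0,0],[0,0,0,0],[0,0,0,0],[0,0,0,0]]]' 30 && python3 -m handwheel '[[[0,0,-0.5,0],[0,0,-0.5,0],[0,0,-0.5,0],[0,0,-0.5,0]]]'; python3 -c "
from h import *
go(sw(-.09,0),.12,65.8)
c=shot('side');u=c['color'][140:300,230:440,::-1];cv2.imwrite('pics/g2.png',cv2.resize(u,None,fx=3.5,fy=3.5,interpolation=2))"
```

```text
time_s: 3.78
eef_pos: [0.5301, -0.1524, 0.0249]
eef_rot: [0.002, 0.468, 0.884, 0.0]
wrist_force: [-0.4, -1.1, 0.3]
opening: 0.992
grasp_force: 0.0
time_s: 4.53
eef_pos: [0.5292, -0.1522, 0.0237]
eef_rot: [0.002, 0.468, 0.884, -0.0]
wrist_force: [-1.8, -0.1, 9.9]
opening: 0.572
grasp_force: 62.3
time_s: 5.03
eef_pos: [0.5267, -0.1508, 0.1202]
eef_rot: [-0.001, 0.468, 0.884, -0.0]
wrist_force: [-0.3, 0.5, -4.5]
opening: 0.573
grasp_force: 65.5
shift [9.340e-01 1.143e+00 1.000e-03] twist -0.368 | az now 34.2 p [ 0.5267 -0.1508  0.1202] F [-0.3  0.5 -4.5] t 5.025 open 0.573
```

View pics/g2.png

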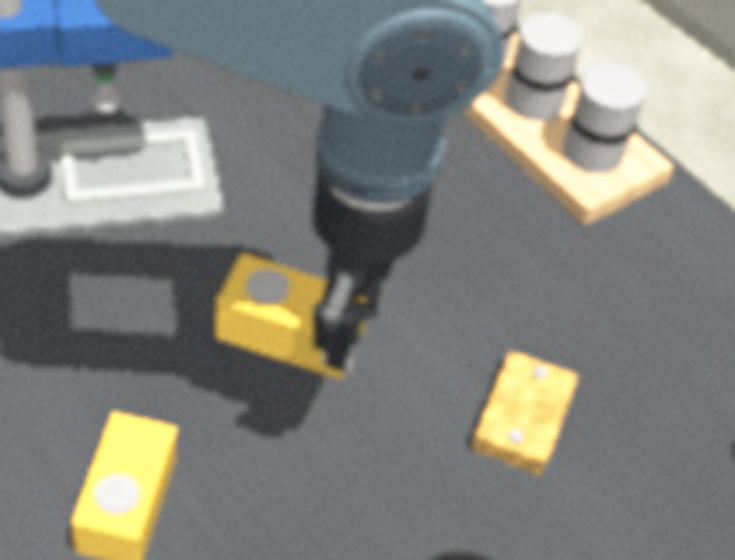

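Block is held level at its -x end. Before going near the head, I'll check how high the forearm and wrist ride above the TCP.

Run:
```python
from h import *
c=load('side');P=cloud(c);o=ctrl.get_obs();p=o['eef_pos'];print(o['q'].round(3))
for y,x in[(70,420),(130,420),(150,380),(180,380),(200,370),(230,365),(60,150),(90,250),(30,150),(60,300),(5,200)]:
    u,v=int(230+x/3.5),int(140+y/3.5);print((x,y),(P[v,u]-p).round(3))
# arm points relative to TCP: lowest z binned by radial distance
d=p[:2]/np.hypot(*p[:2]);q1=o['q'][0];d=np.array([np.cos(q1),np.sin(q1)]);n=np.array([-d[1],d[0]])
Q=P[(P[...,2]>.17)&(c['range_z']>0)];rel=Q[:,:2]-p[:2];s=rel@d;l=rel@n
for a in np.arange(-.5,.12,.05):
    m=(s>=a)&(s<a+.05)&(np.abs(l)<.12)
    if m.any(): print(round(a,2),m.sum(),'z-zt',np.percentile(Q[m,2]-p[2],[1,50,99]).round(3),'lat',np.percentile(l[m],[1,99]).round(3))
```

```text
[-0.496  0.262  1.772 -0.     1.111 -1.093]
(420, 70) [-0.03  -0.057  0.314]
(420, 130) [-0.004 -0.039  0.241]
(380, 150) [-0.025 -0.028  0.229]
(380, 180) [-0.024 -0.031  0.204]
(370, 200) [-0.028 -0.029  0.186]
(365, 230) [-0.026 -0.028  0.158]
(150, 60) [ 0.099  0.452 -0.12 ]
(250, 90) [ 0.159  0.362 -0.116]
(150, 30) [-0.156  0.017  0.346]
(300, 60) [-0.086 -0.022  0.321]
(200, 5) [-0.132  0.004  0.361]
-0.5 5761 z-zt [0.083 0.309 0.616] lat [-0.118  0.098]
-0.45 3278 z-zt [0.282 0.472 0.618] lat [-0.076  0.115]
-0.4 2134 z-zt [0.522 0.582 0.617] lat [-0.076 -0.05 ]
-0.35 3002 z-zt [0.488 0.561 0.602] lat [-0.062  0.013]
-0.3 3076 z-zt [0.44  0.529 0.571] lat [-0.062  0.032]
-0.25 2610 z-zt [0.398 0.488 0.528] lat [-0.061  0.058]
-0.2 2195 z-zt [0.351 0.438 0.486] lat [-0.061  0.021]
-0.15 2087 z-zt [0.325 0.407 0.443] lat [-0.061  0.056]
-0.1 2027 z-zt [0.299 0.367 0.408] lat [-0.061  0.055]
-0.05 3179 z-zt [0.061 0.321 0.384] lat [-0.066  0.053]
-0.0 1804 z-zt [0.082 0.322 0.362] lat [-0.066  0.054]
```

```bash
python3 -c "
from h import *
go(sw(-.18,0),.12,65.8)"
```

```text
shift [ 0.549  1.38  -0.003] twist -0.368 | az now 34.2 p [ 0.5262 -0.1505  0.1194] F [-0.1 -0.2 -3.9] t 5.075 open 0.573
```

```bash
python3 -m handwheel '[[[0.2,0.5,0,-0.184],[0.2,0.5,0,-0.184],[0.4,0.8,0,-0.368],[0.4,1,0,-0.368],[0.4,1,0,-0.368],[0.4,1,0,-0.368]]]'; python3 -c "
from h import *
go(sw(-.18,0),.065,65.8)"
```

```text
time_s: 5.82
eef_pos: [0.6464, 0.0275, 0.1187]
eef_rot: [-0.002, 0.209, 0.978, -0.0]
wrist_force: [-0.4, -0.5, -4.4]
opening: 0.572
grasp_force: 65.5
shift [-0.074  0.405  0.267] twist 0.0 | az now 65.8 p [0.6464 0.0275 0.1187] F [-0.4 -0.5 -4.4] t 5.825 open 0.572
```

```bash
python3 -m handwheel '[[[-0.074,0.40,0,0],[-0.074,0.40,0.15,0],[-0.074,0.40,0.26,0],[-0.074,0.40,0.26,0],[-0.074,0.40,0.26,0]]]'
python3 - <<'E'
from h import *
go(sw(-.096,0),.065,65.8)
# held block in stand frame
for n in('top','side'):
    c=shot(n);P=cloud(c);hsv=cv2.cvtColor(c['color'],cv2.COLOR_RGB2HSV)
    ye=(hsv[...,0]>20)&(hsv[...,0]<36)&(hsv[...,1]>120)&(P[...,2]>.03)&(P[...,0]>.5)&(P[...,1]>0)
    Q=P[ye];cs,sn=np.cos(SY),np.sin(SY);r=Q[:,:2]-SO;x=r@[cs,sn];y=r@[-sn,cs]
    print(n,len(Q),'x',np.percentile(x,[1,99]).round(4),'y',np.percentile(y,[2,98]).round(4),'z',np.percentile(Q[:,2],[1,50,99]).round(4))
    tp=Q[:,2]>.085; A=np.c_[x[tp],y[tp],np.ones(tp.sum())];print('plane',np.linalg.lstsq(A,Q[tp,2],rcond=None)[0].round(4), cv2.minAreaRect(np.c_[x,y][tp].astype(np.float32)*1000))
E
```

```text
time_s: 6.45
eef_pos: [0.6942, 0.0928, 0.0697]
eef_rot: [-0.0, 0.21, 0.978, -0.0]
wrist_force: [-0.0, -0.1, -3.3]
opening: 0.572
grasp_force: 65.5
shift [0.432 0.009 0.024] twist -0.001 | az now 65.7 p [0.6942 0.0928 0.0697] F [-0.  -0.1 -3.3] t 6.45 open 0.572
top 432 x [-0.1743 -0.0545] y [0.0034 0.0302] z [0.0479 0.0882 0.4101]
plane [0.1642 2.7587 0.0571] ((-92.42709350585938, 46.79037094116211), (177.88047790527344, 72.46305084228516), 40.09858322143555)
side 542 x [-0.1774 -0.0858] y [-0.0204  0.0306] z [0.0488 0.0848 0.1188]
plane [-0.0501  0.0491  0.0855] ((-130.75177001953125, 7.325456619262695), (63.87705993652344, 91.83299255371094), 89.17849731445312)
```

```bash
python3 -m handwheel '[[[0.2,0.02,0,0],[0.3,0.02,0.02,0],[0.4,0.02,0.02,0],[0.43,0.02,0.02,0],[0.43,0.02,0.02,0]]]'
python3 - <<'E'
from h import *
go(sw(-.096,0),.046,65.8)
c=shot('side');u=c['color'][130:210,235:340,::-1];cv2.imwrite('pics/p1.png',cv2.resize(u,None,fx=7,fy=7,interpolation=2))
E
```

```text
time_s: 7.18
eef_pos: [0.6183, 0.1329, 0.0664]
eef_rot: [0.001, 0.209, 0.978, 0.0]
wrist_force: [0.8, 0.1, -3.3]
opening: 0.573
grasp_force: 65.6
shift [ 0.004 -0.018  0.102] twist 0.0 | az now 65.8 p [0.6183 0.1329 0.0664] F [ 0.8  0.1 -3.3] t 7.175 open 0.573
```

View pics/p1.png

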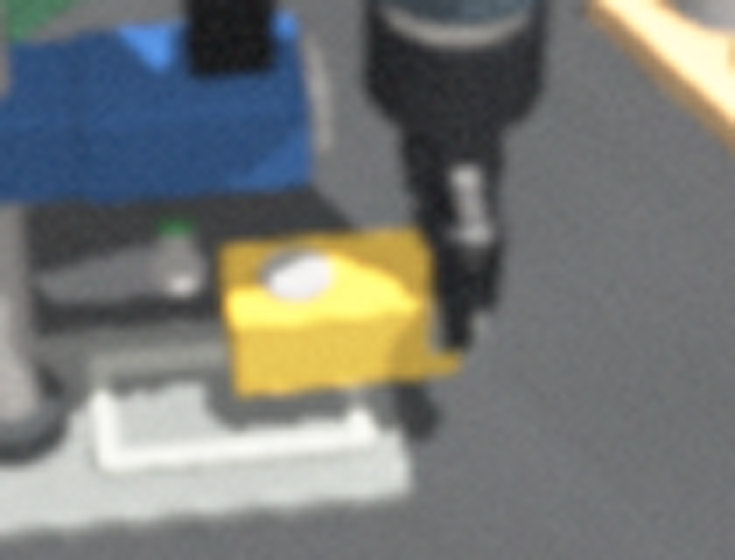

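Crop shows the block level under the head's front, nose edge from (222,245) to (230,322), land at (300,275), pocket lip visible from (105,468) to (380,435).

Run:
```python
from h import *
c=load('side')
def f(x,y,z):
    r=ray(c,235+(x+.5)/7-.5,130+(y+.5)/7-.5,z)-SO;cs,sn=np.cos(SY),np.sin(SY);return (np.array([r@[cs,sn],r@[-sn,cs]])*1000).round(1)
zt=.0877
for l,a in dict(nosefar=(221,245,zt),nosenear=(230,322,zt),botnear=(238,395,zt-.045),land=(298,275,zt+.003),tailfar=(430,231,zt),bottail=(462,362,zt-.045),lipNL=(105,466,.019),lipNR=(382,436,.019)).items(): print(l,f(*a))
```

```text
nosefar [ -0.6 -28.5]
nosenear [ 0.9 20.5]
botnear [-1.7 20.4]
land [-31.4  -1.7]
tailfar [-93.3 -25.4]
bottail [-103.1   13. ]
lipNL [59.6 33.2]
lipNR [-64.8  31. ]
```

```bash
python3 -m handwheel '[[[0,-0.01,0.05,0],[0,-0.01,0.09,0],[0,-0.01,0.105,0],[0,-0.01,0.11,0],[0,-0.01,0.11,0]]]'
python3 - <<'E'
from h import *
go(sw(-.096,-.002),.0445,65.8)
E
```

```text
time_s: 7.85
eef_pos: [0.6168, 0.1313, 0.0433]
eef_rot: [0.0, 0.209, 0.978, 0.0]
wrist_force: [-0.7, 0.4, -3.5]
opening: 0.57
grasp_force: 65.7
shift [ 0.     0.002 -0.006] twist 0.0 | az now 65.8 p [0.6168 0.1313 0.0433] F [-0.7  0.4 -3.5] t 7.85 open 0.57
```

```bash
python3 -m handwheel '[[[0,0,0,0],[0,0,0,0],[0,0,0,0],[0,0,0,0]]]' 85 && python3 -m handwheel '[[[-0.2,0,0,0],[-0.4,0,0,0],[-0.6,0,0,0],[-0.6,0,0,0],[-0.6,0,-0.4,0],[-0.6,0,-0.4,0]]]'
python3 - <<'E'
from h import *
go(sw(-.175,0),.055,-24.2)
c=shot('side');u=c['color'][130:210,235:340,::-1];cv2.imwrite('pics/p2.png',cv2.resize(u,None,fx=7,fy=7,interpolation=2))
E
```

```text
time_s: 8.35
eef_pos: [0.6169, 0.1313, 0.0435]
eef_rot: [0.0, 0.209, 0.978, 0.0]
wrist_force: [-0.4, -0.5, -0.3]
opening: 0.993
grasp_force: 0.0
time_s: 9.1
eef_pos: [0.7281, 0.0826, 0.128]
eef_rot: [0.003, 0.209, 0.978, 0.001]
wrist_force: [0.7, -0.1, 0.8]
opening: 0.997
grasp_force: 0.0
shift [ 0.214 -0.014  0.364] twist -1.047 | az now 65.9 p [0.7281 0.0826 0.128 ] F [ 0.7 -0.1  0.8] t 9.1 open 0.997
```

View pics/p2.png

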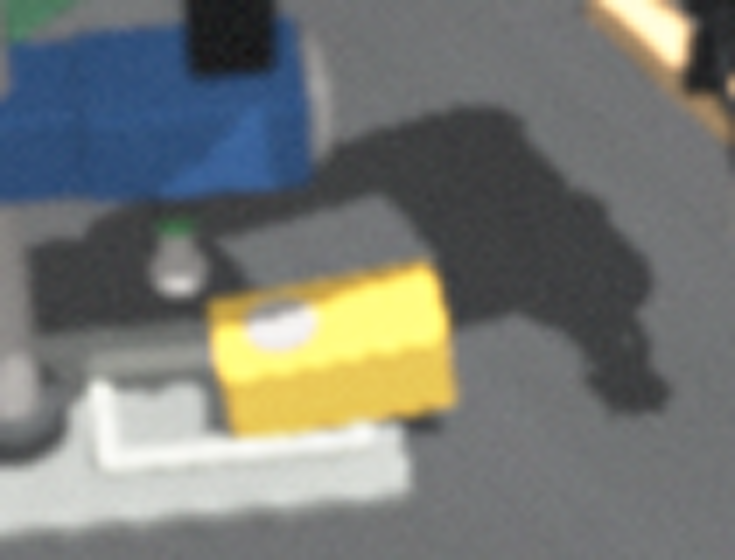

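Nose has tipped down into the pocket (near nose corner at about (240,432), inside the lip), tail on the lip. Turning the open hand a quarter turn to push the tail in with the back of one finger, which leads the hand's body.

```bash
python3 -m handwheel '[[[0,0,0,0.5],[0,0,0,0.5],[0,0,0,0.5],[0,0,0,0.5],[0,0,0,0.5]]]' && python3 -m handwheel '[[[0,0,0,0.545],[0,0,0,0.545],[0,0,0,0.545],[0,0,0,0.545],[0,0,0,0.545]]]'
python3 - <<'E'
from h import *
go(sw(-.175,0),.03,-24.2)
E
```

```text
time_s: 9.78
eef_pos: [0.725, 0.0826, 0.1219]
eef_rot: [-0.001, 0.552, 0.834, -0.001]
wrist_force: [0.1, -0.1, 0.1]
opening: 0.996
grasp_force: 0.0
time_s: 10.4
eef_pos: [0.7255, 0.0824, 0.1224]
eef_rot: [-0.0, 0.838, 0.545, -0.0]
wrist_force: [-0.3, -0.5, -0.4]
opening: 0.998
grasp_force: 0.0
shift [-0.006 -0.2    0.462] twist 0.004 | az now -23.9 p [0.7255 0.0824 0.1224] F [-0.3 -0.5 -0.4] t 10.4 open 0.998
```

```bash
python3 -m handwheel '[[[-0.006,0,0.2,0.004],[-0.006,0,0.44,0.004],[-0.006,0,0.46,0.004],[-0.006,0,0.46,0.004],[-0.006,-0.1,0.46,0.004],[-0.006,-0.2,0.46,0.004],[-0.006,-0.2,0.46,0.004],[-0.006,-0.2,0.46,0.004]]]'
python3 - <<'E'
from h import *
go(sw(-.115,0),.03,-24.2)
E
```

```text
time_s: 11.4
eef_pos: [0.6911, 0.097, 0.0335]
eef_rot: [0.001, 0.84, 0.543, 0.002]
wrist_force: [0.9, 0.9, 0.4]
opening: 0.996
grasp_force: 0.0
shift [-0.004 -0.314  0.016] twist -0.001 | az now -24.3 p [0.6911 0.097  0.0335] F [0.9 0.9 0.4] t 11.4 open 0.996
```

Now a slow push, watching force.

```bash
python3 -m handwheel '[[[-0.004,-0.04,0.016,0],[-0.004,-0.08,0.016,0],[-0.004,-0.12,0.016,0],[-0.004,-0.16,0.016,0],[-0.004,-0.2,0.016,0],[-0.004,-0.24,0.016,0],[-0.004,-0.27,0.016,0],[-0.004,-0.3,0.016,0],[-0.004,-0.3,0.016,0]]]'
cat > m.py <<'E'
from h import *
import sys
c=shot('side');P=cloud(c);hsv=cv2.cvtColor(c['color'],cv2.COLOR_RGB2HSV)
cs,sn=np.cos(SY),np.sin(SY);r=P[...,:2]-SO;x=r@[cs,sn];y=r@[-sn,cs];z=P[...,2]
m=(np.abs(x)<.15)&(np.abs(y)<.06)&(z<.1)
ye=m&(hsv[...,0]>20)&(hsv[...,0]<36)&(hsv[...,1]>120)&(z>.015)
v=c['color'].astype(int)
# top face: fit plane by RANSAC-free two-step
Q=np.c_[x[ye],y[ye],z[ye]];T=Q[(Q[:,1]<.022)]
for _ in range(6):
    A=np.c_[T[:,:2],np.ones(len(T))];k=np.linalg.lstsq(A,T[:,2],rcond=None)[0];e=Q[:,2]-np.c_[Q[:,:2],np.ones(len(Q))]@k;T=Q[np.abs(e)<.004]
print('top plane slope x,y',k[:2].round(3),'z at 0',k[2].round(4),len(T),'top x',np.percentile(T[:,0],[1,99]).round(4),'y',np.percentile(T[:,1],[1,99]).round(4))
la=m&(z>.05)&(z<.08)&(hsv[...,1]<50)&(v.min(-1)>120)&(x<.06)
print('land',la.sum(),x[la].mean().round(4),y[la].mean().round(4),np.median(z[la]).round(4))
o=ctrl.get_obs();print(o['time_s'],o['eef_pos'],o['wrist_force'])
E
python3 m.py; python3 -c "
from h import *
go(sw(-.108,0),.03,-24.2)"
```

```text
time_s: 12.52
eef_pos: [0.6335, 0.1216, 0.0281]
eef_rot: [-0.0, 0.84, 0.542, -0.0]
wrist_force: [-0.3, -0.9, -0.4]
opening: 0.998
grasp_force: 0.0
top plane slope x,y [-0.115 -0.26 ] z at 0 0.0577 199 top x [-0.0563  0.0419] y [-0.0251  0.0264]
land 49 -0.0002 -0.0002 0.0623
12.575 [0.63380021 0.1214627  0.02812226] [-0.15387247  0.34273932 -0.37412769]
shift [ 0.002 -0.038 -0.009] twist -0.001 | az now -24.3 p [0.6338 0.1215 0.0281] F [-0.2  0.3 -0.4] t 12.575 open 0.993
```

```bash
python3 -m handwheel '[[[0,-0.015,-0.005,0],[0,-0.03,-0.005,0],[0,-0.04,-0.005,0],[0,-0.046,-0.005,0],[0,-0.046,-0.005,0]]]'; python3 m.py; python3 -c "
from h import *
go(sw(-.106,0),.03,-24.2)"
```

```text
time_s: 13.2
eef_pos: [0.6255, 0.1252, 0.0291]
eef_rot: [-0.0, 0.84, 0.542, -0.0]
wrist_force: [1.4, -1.1, 0.5]
opening: 0.994
grasp_force: 0.3
top plane slope x,y [-0.056 -0.256] z at 0 0.054 191 top x [-0.0494  0.0496] y [-0.0246  0.0245]
land 52 0.0048 0.0018 0.0614
13.25 [0.62556607 0.12514008 0.02904261] [ 0.01959679 -1.00534542 -1.6376598 ]
shift [ 0.002 -0.003 -0.005] twist -0.001 | az now -24.3 p [0.6256 0.1251 0.029 ] F [ 0.  -1.  -1.6] t 13.25 open 0.999
```

```bash
python3 -m handwheel '[[[0,0.05,0,0],[0,0.1,0,0],[0,0.15,0,0],[0,0.3,0,0],[0,0.3,0,0]]]'
cat >> m.py <<'E'
for X in np.arange(-.045,.05,.015):
    s=ye&(abs(x-X)<.0075)&(y>-.02)&(y<.015);print(round(X,3),s.sum(),'z med',np.median(z[s]).round(4) if s.any() else None)
u=c['color'][120:210,225:330,::-1];cv2.imwrite('pics/p3.png',cv2.resize(u,None,fx=6,fy=6,interpolation=2))
E
python3 m.py
```

```text
time_s: 13.88
eef_pos: [0.6827, 0.0989, 0.0295]
eef_rot: [0.001, 0.841, 0.542, 0.001]
wrist_force: [-1.4, 0.3, 0.0]
opening: 1.002
grasp_force: 0.0
top plane slope x,y [-0.059 -0.283] z at 0 0.0533 188 top x [-0.048  0.049] y [-0.0259  0.0258]
land 51 -0.0055 0.0011 0.0606
13.925 [0.68122374 0.09960709 0.02897568] [-0.25824198 -0.07880361 -0.70024881]
-0.045 29 z med 0.0578
-0.03 38 z med 0.0581
-0.015 39 z med 0.0577
0.0 30 z med 0.0581
0.015 4 z med 0.0569
0.03 12 z med 0.0571
0.045 29 z med 0.0585
```

View pics/p3.png

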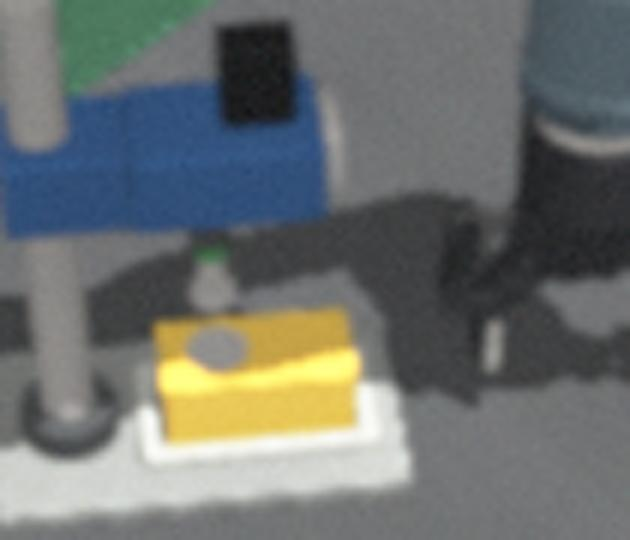

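The block sits fully down: flat top at 58 mm across its length, lip visible all round, foot above the land. Now up and over to the knob.

```bash
python3 -m handwheel '[[[0,0.05,-0.3,0],[0,0.05,-0.6,0],[0,0.05,-0.9,0],[0,0.05,-1,0],[0,0.05,-1,0],[0,0.05,-1,0]]]' && python3 -m handwheel '[[[0,0,-0.75,0],[0,0,-0.75,0],[0,0,-0.75,0],[0,0,-0.75,0]]]'
python3 - <<'E'
from h import *
go([.5315,.1665],.36,-24.2)
for n in('top','side'):
    c=shot(n);P=cloud(c);cs,sn=np.cos(SY),np.sin(SY);r=P[...,:2]-SO;x=r@[cs,sn];y=r@[-sn,cs];z=P[...,2]
    k=(abs(x+.005)<.022)&(abs(y)<.022)&(c['color'].max(-1)<70)&(z>.23)&(z<.28);print(n,'knob',k.sum(),np.percentile(z[k],[10,50,90]).round(4),'x',np.percentile(x[k],[2,98]).round(4),'y',np.percentile(y[k],[2,98]).round(4))
    hd=(abs(y)<.025)&(x<.06)&(x>.025)&(z>.19)&(z<.23);print('headtop',hd.sum(),np.median(z[hd]).round(4))
E
```

```text
time_s: 14.68
eef_pos: [0.688, 0.0964, 0.226]
eef_rot: [-0.001, 0.84, 0.542, -0.002]
wrist_force: [-0.1, -0.4, -1.7]
opening: 0.996
grasp_force: 0.0
time_s: 15.18
eef_pos: [0.6899, 0.0962, 0.3791]
eef_rot: [0.0, 0.84, 0.542, 0.0]
wrist_force: [0.3, 0.5, -0.6]
opening: 0.995
grasp_force: 0.0
shift [-0.006 -0.867  0.095] twist -0.001 | az now -24.3 p [0.6899 0.0962 0.3791] F [ 0.3  0.5 -0.6] t 15.175 open 0.995
top knob 268 [0.2384 0.2544 0.2566] x [-0.0197  0.0137] y [-0.0099  0.013 ]
headtop 351 0.2103
side knob 150 [0.2345 0.2512 0.2571] x [-0.019   0.0135] y [-0.0082  0.0132]
headtop 143 0.211
```

```bash
python3 -m handwheel '[[[-0.006,-0.3,0,0],[-0.006,-0.6,0,0],[-0.006,-0.86,0,0],[-0.006,-0.867,0,0],[-0.006,-0.867,0,0],[-0.006,-0.867,0,0]]]'
python3 - <<'E'
from h import *
go(sw(-.004,.001),.229,-24.2)
E
```

```text
time_s: 16.02
eef_pos: [0.5317, 0.1659, 0.3777]
eef_rot: [-0.0, 0.84, 0.542, -0.001]
wrist_force: [-0.2, -0.5, 0.1]
opening: 0.997
grasp_force: 0.0
shift [0.004 0.    0.743] twist -0.002 | az now -24.4 p [0.5317 0.1659 0.3777] F [-0.2 -0.5  0.1] t 16.025 open 0.997
```

```bash
python3 -m handwheel '[[[0,0,0.25,0],[0,0,0.45,0],[0,0,0.6,0],[0,0,0.7,0],[0,0,0.743,0],[0,0,0.743,0],[0,0,0.743,0]]]' && python3 -m handwheel '[[[0,0,0,0],[0,0,0,0],[0,0,0,0],[0,0,0,0],[0,0,0,0],[0,0,0,0],[0,0,0,0]]]' 20
python3 - <<'E'
from h import *
go(sw(-.004,.001),.229-.042,-24.2)
c=shot('side');P=cloud(c);cs,sn=np.cos(SY),np.sin(SY);r=P[...,:2]-SO;x=r@[cs,sn];y=r@[-sn,cs];z=P[...,2]
hd=(abs(y)<.025)&(x<.06)&(x>.03)&(z>.15)&(z<.225);print('headtop',hd.sum(),np.percentile(z[hd],[25,50,75]).round(4))
E
```

```text
time_s: 16.9
eef_pos: [0.5319, 0.1665, 0.2315]
eef_rot: [0.0, 0.84, 0.542, 0.001]
wrist_force: [0.5, -0.0, 0.5]
opening: 0.996
grasp_force: 0.0
time_s: 17.77
eef_pos: [0.532, 0.1663, 0.2311]
eef_rot: [0.001, 0.84, 0.542, 0.001]
wrist_force: [5.5, -2.3, 0.9]
opening: 0.415
grasp_force: 64.5
shift [ 0.001 -0.002  0.221] twist -0.002 | az now -24.3 p [0.532  0.1663 0.2311] F [ 5.5 -2.3  0.9] t 17.775 open 0.415
headtop 130 [0.2098 0.2107 0.2123]
```

```bash
python3 -m handwheel '[[[0,0,0.02,0],[0,0,0.05,0],[0,0,0.08,0],[0,0,0.11,0],[0,0,0.14,0],[0,0,0.15,0],[0,0,0.15,0],[0,0,0.15,0]]]'
cat > k.py <<'E'
from h import *
go(sw(-.004,.001),.19,-24.2)
for n in('side','top'):
    c=shot(n);P=cloud(c);cs,sn=np.cos(SY),np.sin(SY);r=P[...,:2]-SO;x=r@[cs,sn];y=r@[-sn,cs];z=P[...,2]
    hs=cv2.cvtColor(c['color'],cv2.COLOR_RGB2HSV);bl=(hs[...,0]>100)&(hs[...,0]<125)&(hs[...,1]>130)
    hd=bl&(abs(y)<.025)&(x<.065)&(x>.03)&(z>.13)&(z<.225);zz=np.median(z[hd]) if hd.any() else 0;print(n,'headtop',hd.sum(),round(zz,4),'head~',round(.2200-zz,4))
E
python3 k.py
```

```text
time_s: 18.82
eef_pos: [0.532, 0.1663, 0.2004]
eef_rot: [0.001, 0.84, 0.542, 0.001]
wrist_force: [7.5, -2.5, -0.4]
opening: 0.412
grasp_force: 64.5
shift [ 0.001 -0.002  0.052] twist -0.002 | az now -24.3 p [0.532  0.1663 0.2004] F [ 7.5 -2.5 -0.4] t 18.825 open 0.412
side headtop 153 0.1802 head~ 0.0398
top headtop 252 0.1793 head~ 0.0407
```

```bash
python3 -m handwheel '[[[0,0,0.01,0],[0,0,0.02,0],[0,0,0.03,0],[0,0,0.04,0],[0,0,0.05,0],[0,0,0.056,0],[0,0,0.056,0],[0,0,0.056,0]]]'; python3 k.py
python3 - <<'E'
# stem/foot below the head: heights along x=20,y=0 seen by side camera
from h import *
c=load('side');P=cloud(c);cs,sn=np.cos(SY),np.sin(SY);r=P[...,:2]-SO;x=r@[cs,sn];y=r@[-sn,cs];z=P[...,2]
hs=cv2.cvtColor(c['color'],cv2.COLOR_RGB2HSV)
m=(abs(x-.02)<.014)&(abs(y)<.016)&(z>.055)&(z<.125)
g=m&(hs[...,0]>45)&(hs[...,0]<85)&(hs[...,1]>100);print('green',g.sum(),np.percentile(z[g],[5,50,95]).round(4) if g.any() else '')
for a in np.arange(.055,.125,.004):
    s=m&(z>=a)&(z<a+.004)
    if s.any(): print(a.round(3),s.sum(),np.median(c['color'][s],0))
E
```

```text
time_s: 19.92
eef_pos: [0.532, 0.1663, 0.1898]
eef_rot: [0.001, 0.84, 0.542, 0.001]
wrist_force: [5.5, -2.0, 5.0]
opening: 0.417
grasp_force: 65.0
shift [ 0.001 -0.001 -0.001] twist -0.002 | az now -24.3 p [0.532  0.1663 0.1898] F [ 5.5 -2.   5. ] t 19.925 open 0.417
side headtop 153 0.1694 head~ 0.0506
top headtop 243 0.1687 head~ 0.0513
green 0 
0.055 10 [255.  249.5 141.5]
0.059 21 [221. 201. 163.]
0.063 13 [161. 149. 136.]
0.067 15 [143. 142. 135.]
0.071 1 [138. 133. 133.]
0.075 8 [138. 135. 132.]
0.079 4 [144.  135.5 128. ]
0.083 4 [132.5 128.5 119.5]
0.087 4 [117.5 120.  113. ]
0.091 6 [78.  82.  77.5]
0.095 5 [72. 75. 77.]
0.099 6 [57.  66.  75.5]
0.103 4 [59.  70.5 89. ]
```

```bash
python3 -m handwheel '[[[0,0,0,0],[0,0,0,0],[0,0,0,0],[0,0,0,0],[0,0,0,0]]]' 85 && python3 -m handwheel '[[[0,0,-0.1,0],[0,0,-0.25,0],[0,0,-0.5,0],[0,0,-0.8,0],[0,0,-0.9,0],[0,0,-0.9,0],[0,0,-0.9,0]]]'; python3 k.py; python3 m.py
python3 - <<'E'
from h import *
c=load('side');P=cloud(c);cs,sn=np.cos(SY),np.sin(SY);r=P[...,:2]-SO;x=r@[cs,sn];y=r@[-sn,cs];z=P[...,2]
m=(abs(x-.02)<.018)&(abs(y)<.02)&(z>.065)&(z<.11);v,u=np.where(m);print(u.min(),u.max(),v.min(),v.max())
uc=int(np.median(u))
for vv in range(v.min()-3,v.max()+4):
    q=c['color'][vv,uc-2:uc+3].astype(int).mean(0).round();print(vv,q,'g-excess',q[1]-(q[0]+q[2])/2,z[vv,uc].round(4))
E
```

```text
time_s: 20.65
eef_pos: [0.5309, 0.1666, 0.1892]
eef_rot: [-0.0, 0.84, 0.542, -0.0]
wrist_force: [0.3, -0.3, 0.0]
opening: 0.992
grasp_force: 0.0
time_s: 21.52
eef_pos: [0.5304, 0.1665, 0.3675]
eef_rot: [-0.001, 0.84, 0.542, -0.001]
wrist_force: [-0.7, -1.2, -0.6]
opening: 0.995
grasp_force: 0.0
shift [0.005 0.008 0.888] twist -0.001 | az now -24.3 p [0.5304 0.1665 0.3675] F [-0.7 -1.2 -0.6] t 21.525 open 0.995
side headtop 149 0.1696 head~ 0.0504
top headtop 346 0.1688 head~ 0.0512
top plane slope x,y [-0.004 -0.282] z at 0 0.0529 156 top x [-0.0462  0.0492] y [-0.024   0.0261]
land 45 0.0198 0.0048 0.0661
21.675 [0.53040614 0.16647059 0.36736337] [-1.28557172 -0.48268042  0.66367634]
-0.045 21 z med 0.0574
-0.03 39 z med 0.058
-0.015 35 z med 0.0572
0.0 29 z med 0.0579
0.015 0 z med None
0.03 9 z med 0.0571
0.045 30 z med 0.0578
256 264 169 179
166 [ 58.  95. 146.] g-excess -7.0 0.1357
167 [ 57.  92. 142.] g-excess -7.5 0.1339
168 [ 56.  82. 121.] g-excess -6.5 0.1302
169 [59. 70. 87.] g-excess -3.0 0.1059
170 [65. 67. 68.] g-excess 0.5 0.1015
171 [83. 87. 84.] g-excess 3.5 0.099
172 [112. 115. 107.] g-excess 5.5 0.0891
173 [136. 133. 124.] g-excess 3.0 0.0911
174 [141. 136. 125.] g-excess 3.0 0.0828
175 [139. 135. 128.] g-excess 1.5 0.0794
176 [135. 133. 131.] g-excess 0.0 0.0782
177 [138. 135. 134.] g-excess -1.0 0.0721
178 [145. 143. 141.] g-excess 0.0 0.0682
179 [168. 164. 162.] g-excess -1.0 0.0653
180 [203. 193. 180.] g-excess 1.5 0.0635
181 [245. 227. 170.] g-excess 19.5 0.0592
182 [255. 249. 146.] g-excess 48.5 0.0564
```

Run:
```python
from h import *
a=cv2.resize(cv2.imread('pics/side0.png')[...,::-1],(560,420),interpolation=cv2.INTER_AREA)
b=load('side')['color']
for n,i,v0,v1 in(('start',a,150,200),('now',b,160,182)):
    e=i[...,1].astype(int)-(i[...,0].astype(int)+i[...,2])//2
    s=e[v0:v1,250:272].copy();print(n)
    for v in range(v0,v1):
        if n=='now' or s[v-v0].max()>6: print(v,e[v,252:270])
```

```text
start
160 [ 0  1  1  1  2  4  5  5  5  7  7  2  0  0  0 -1  0 -1]
161 [ 1  0  1  1  4  9 15 18 19 18 12  5  2  0 -1 -1 -1 -1]
162 [ 1  0  0  0  4 11 23 32 32 26 14  5  2  0  0 -1  0 -1]
163 [ 0  1  1  1  1  7 16 23 24 18  9  2  1  1  0  1  0  0]
164 [ 0  2  1 -1  0  3  6 10 10  7  4  2 -1 -1  0  1  0  0]
197 [5 6 5 6 5 5 4 5 5 5 4 4 4 4 3 4 4 4]
now
160 [-7 -6 -7 -6 -7 -8 -7 -8 -8 -7 -9 -4 -7 -9 -7 -8 -7 -8]
161 [-6 -8 -6 -7 -6 -7 -6 -6 -8 -5 -6 -5 -6 -7 -6 -7 -7 -7]
162 [-9 -8 -8 -7 -7 -8 -8 -7 -6 -5 -7 -8 -5 -6 -6 -6 -6 -4]
163 [-7 -7 -6 -7 -7 -8 -7 -7 -6 -7 -7 -7 -6 -7 -8 -8 -7 -7]
164 [-8 -7 -8 -8 -6 -7 -7 -6 -6 -6 -7 -8 -7 -6 -8 -8 -6 -6]
165 [-5 -7 -6 -7 -8 -8 -6 -6 -6 -7 -5 -6 -8 -7 -6 -8 -7 -6]
166 [-7 -8 -7 -6 -6 -5 -8 -7 -6 -7 -7 -5 -6 -7 -6 -8 -8 -8]
167 [-7 -6 -7 -8 -7 -7 -7 -8 -5 -7 -7 -6 -7 -6 -8 -6 -8 -9]
168 [-10  -6  -7  -6  -6  -8  -5  -8  -6  -7  -5  -5  -4  -4  -6  -5  -4  -2]
169 [-3 -6 -6 -5 -6 -5 -5 -4 -2 -2 -3 -3 -4 -1  0 -1  0 -1]
170 [-2 -1 -1 -1 -2 -1  0 -1  2  2  1  0 -2  0  1  2  1  1]
171 [ 0 -1  0 -2  1 -1  1  1  5  7  5  5  0  1  0  2  5  4]
172 [-1  0  2  1  1  2  2  2  8 10  5  5  7  9  8 12 13 14]
173 [ 7  6  9 11 11 11  5  2  1  3  4  9 19 21 24 23 25 24]
174 [20 20 22 23 21 17  8  4  0  1  5 11 18 24 27 28 28 29]
175 [27 28 28 26 19 13  5 -1  1  0  1  4  8 15 23 29 31 26]
176 [28 28 28 22 13  6  2  1  0  1  0  1  2  9 17 26 27 27]
177 [25 29 29 19  7  2 -1 -2  0 -1 -1 -2  1  4 15 25 27 27]
178 [25 30 27 18  6  1  1  1  0  0  1 -1  0  4 15 25 27 29]
179 [24 30 28 23  8  2 -1  0 -1 -1 -1 -1  4 13 31 41 45 46]
180 [28 37 44 41 28 12  4  0  1  1  1  8 17 38 57 62 62 62]
181 [40 59 62 62 58 44 29 20 18 15 17 27 42 54 60 61 60 60]
```

```bash
python3 -c "
from bench import ctrl
print(ctrl.hand_in())"
```

```text
the job is handed in; nothing more can be done
None
```

I handed the job in at about 22 s. The yellow block sits fully down in the pocket with its land under the foot, and I let go of it while the head was up. The head was then lowered to about 51 mm, which puts the foot about 5–6 mm in (band 3–10 mm), and the knob released; I inferred that from the camera depth of the head, because the collar hides most of the green band. The block's land end actually pointed left and towards the robot, not away; I took this block because it was the farthest one. I did not go near the shims or the gland.

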